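# Tighten the hold-down screw of the microscope platform

### The arm

A 6-joint arm with a two-finger parallel gripper is mounted at the origin on the work surface. World frame = base frame: x ahead of the robot, y to its left, z up, the work surface at z = 0. Lengths are in m, angles in rad, forces in N, time in s.
With the tool pointing down it reaches from about 0.225 to 0.875 m from the base axis. Payload 3.4 kg.
Tool frame: the origin (TCP) lies at the very end of the fingers, on their centre line; the grasp point (between the pads) lies 19 mm behind it; z points along the fingers, y is the line along which they close (so a half turn about z gives the same grasp; the last joint's range is limited). The gripper opens to 85 mm and grips with 20 to 120 N. Pads are 22 mm wide; open, the fingers measure 114 mm over their backs; the gripper's body (76 mm by 85 mm) begins 54 mm behind the grasp point. The pads swing forward as they close: fully open they stand 13 mm farther back than shut.
Start: joints at [1.171, 0.276, 1.505, -0, 1.361, -0.121], TCP at [0.158, 0.553, 0.197] pointing down, gripper open.
Joint ranges: [-2.89, 2.89], [-0.75, 2.08], [0.22, 2.7], [-1.18, 4.32], [0.11, 2.71], [-2.7, 2.7]. Speed limits (rad/s): [2.57, 2.57, 3.14, 3.14, 3.14, 3.14].

### API

Orientations are given as a unit quaternion [w, x, y, z].
In Python, from rig import get_state, optics, sign_off gives the robot as it stands.
- The arm moves only by the tool send_rows, never from a script. Its argument "increments" is a list of rows, each an object with "gripper": the gripper's target within -1 to 1 (shut at 1, half-way at 0, fully open at -1); "linear": the shift along the world's x, y, z in m, a list of three; "delta_rot": the turn, a rotation vector about the world's x, y, z in rad, a list of three. In form: [{"gripper": gripper, "linear": [dx, dy, dz], "delta_rot": [rx, ry, rz]}, ...]. A call has 1 to 8 rows; each row is the pose to reach, as a shift and turn from the pose commanded when the call began; what a row does not reach only later rows make up. A row lasts 1/10 s, in which the tool goes at most 50 mm and 8.59 degrees, less where a joint would pass 70% of its speed; a pose out of reach is approached as far as the arm can. A call with a gripper value outside its range is refused whole. The fingers move at their own pace and stop on an object; "newtons" is the grip in N (left out, the last holds). Time passes only in rows, so rows that repeat a pose let the fingers close. It gives the time, the measured TCP pose, the force, the opening and the grip force at its end, in the units of the state.
- get_state(): the state, without advancing time (a new reading comes with each control period).
- optics.get_image(name): name is "side" or "top"; returns a dict with "pixels" (480x640x3 uint8, blue, green, red), "K" (3x3 intrinsics, pixels), "rvec" (rotation vector, rad) and "tvec" (3), from world to camera coordinates, as OpenCV has them. Camera axes: x right, y down, z forward; pixel columns grow to the right and rows downward; lengths in m; the calibration is good to about 2 mm. A picture is of the moment at which its call begins. There is no depth.
- sign_off(): hands the job in; it is judged then, once.
The state is a dict: "clock": time; "qpos": joint angles; "qd": joint speeds; "effort": joint torques, N m; "position": TCP position; "ee_rot": TCP orientation; "contact_force": force on the tool from outside, world axes, zero at the start; "moment": the same for the moment, N m; "width": finger opening in m; "gripper_force": force on a finger pad.
Only numpy, scipy, OpenCV 4.12 (cv2) and the standard library are available. Lean on these libraries where they do the work, as an engineer would, in place of code of your own. Each camera call takes 0.05 s, during which the arm holds its last target. There are 200 camera calls.

### The job

The microscope's heavy platform is loose on the bench. Take the green-headed hex key from the rack, feel for the recessed hex socket in the platform's round boss and seat the key fully home, pressing it gently (under 30 N) while you search, then turn it clockwise, letting go and regrasping it about every quarter turn as needed, until the screw is tight against its stop. Leave the key standing fully home in the socket, let go of it, and leave everything else on the bench where it is.

Things in the scene. Friction and masses are not known exactly. Their poses are not given: they have to be found in the camera images.
- key_grip (a point): centre of the hex key's green square head, 24 x 24 mm (sides along the point's x and y), 28 mm tall; this point is half-way up it, 86 mm above the key's tip; z points up the key. The key stands upright in one of the rack's two holes. Mass 0.21 to 0.34 kg.
- key_tip (a point): centre of the end of the key's nose, 86 mm below the head's centre; z up the key. The steel shank is a hexagon 20 mm across flats (23 mm over corners); two of its flats are square to the point's x. Its last 5 mm taper to a nose 19 mm over its corners.
- key: the whole hex key, 100 mm long; its origin is the same point as its tip.
- stand: fixed grey platform slab 270 x 430 x 22 mm with a cream microscope 370 mm tall on its -y part (it starts about 190 mm from the bore); at one corner a cream round boss 68 mm across, 50 mm tall. The origin lies on the table under the boss's centre.
- bore (a point): centre of the open bore, 36 mm across, in the boss's top face, 50 mm above the table. 8 mm down lies the screw's flat steel face, filling the bore; in it is the hex socket, 21.4 mm across flats, 20 mm deep: key tip fully home = 28 mm below this point. The screw has slid to one side: the socket's centre lies 3 to 5 mm off the bore's axis in an unknown direction.
- screw (a joint): angle of the screw, rad: grows clockwise seen from above, 0.0 to 0.8 at the start, hard stop (tight) at 3.4; it does not tell where the flats point, feel for them: the key's nose sinks 1 to 4 mm over the socket, and right home once the flats line up too. Greased steel; about 0.08 N m to turn; stays where left, does not rise or sink.
- rack: fixed black block 60 x 160 x 45 mm with two round blind holes 26 mm across, 40 mm deep, at +40 and -40 mm along its y; origin at the centre of its underside. The key stands in one, a yellow-handled driver in the other.
- driver_mid (a point): yellow round-handled steel driver, 26 mm across, 90 mm long, standing in the rack's other hole; point 50 mm above its tip. Leave it alone.
- jar_mid (a point): amber specimen jar with a white cap, 60 mm across, 85 mm tall; point half-way up it. Leave it alone.
- oil_mid (a point): small amber bottle with a black cap, 32 mm across, 70 mm tall; point half-way up it. Leave it alone.
- dish_mid (a point): shallow clear dish, 90 mm across, 16 mm tall; point half-way up it. Leave it alone.
- objective_mid (a point): spare steel objective, 30 mm across, 42 mm tall; point half-way up it. Leave it alone.
- counter_mid (a point): grey hand counter with black keys, 70 x 45 x 30 mm; point half-way up it. Leave it alone.

How it is judged:
On the way:
1. the key is fully home in the socket, upright (z of key_tip in the frame of bore below -0.024 m and horizontal distance between key_tip and bore below 0.008 m and angle between key_tip's own z axis and vertical below 0.14 rad), for 0.2 s.
At the end, for the whole second after the job is handed in: The screw has been turned to within 0.1 rad of its stop (joint above 3.3 of 3.4), and the key stands released and at rest in the socket, its tip at least 24 mm below the boss's top face and within 8 mm of the bore's axis, tilted by less than 8 degrees (all of step 1 and value of joint screw above 3.3 rad and linear speed of key below 0.02 m/s); the robot touches nothing.
It fails at once if the key is pressed on the screw or the platform with more than 30 N before it is in the socket (z of key_tip in the frame of bore above -0.012 m and (contact force between key and seat above 30 N or contact force between key and stand above 30 N)).
It fails at once if a bystander on the bench is moved by more than 20 mm (distance of any of jar_mid, oil_mid, dish_mid, objective_mid, counter_mid from where it was at the start of the episode above 0.02 m).
It fails at once if the yellow driver is moved by more than 20 mm in its rack (distance of driver_mid from where it was at the start of the episode above 0.02 m).
It also fails if it takes over 72 s, if anything falls off the work surface, if the arm or the gripper's body presses on something with over 40 N, if the wrist force passes 120 N, or if a joint passes its speed limit or range.

## Working session

There is one attempt and no reset: what is moved stays moved. The work goes in short steps, Python scripts to look and compute and a tool call to move; the robot and the scene stay as the last step left them, time stands still between calls to the robot, and variables do not carry over. Pictures are saved under pics/ and viewed, at most 10 in all, crops included, and the job is handed in when it is done.

Besides the shell and the picture viewer there is one more tool, called after ">>>" by a JSON object that holds its "fn" and its "kwargs", one argument or row to a line. send_rows: Moves the arm, as the interface text tells. Its arguments: {"type":"object","properties":{"increments":{"type":"array"},"newtons":{"type":"number"}},"required":["increments"]}

```bash
mkdir -p pics; cat > h.py <<'E'
import numpy as np, cv2
from rig import get_state, optics
def img(n,save=None):
    d=optics.get_image(n)
    if save: cv2.imwrite('pics/'+save,d['pixels'])
    return d
def ray(d,u,v):
    R=cv2.Rodrigues(np.array(d['rvec'],float))[0];t=np.array(d['tvec'],float).ravel()
    p=cv2.undistortPoints(np.array([[[u,v]]],float),np.array(d['K'],float),None)[0,0]
    return -R.T@t, R.T@np.array([p[0],p[1],1])
def at(d,u,v,z):
    c,r=ray(d,u,v);return c+r*(z-c[2])/r[2]
def proj(d,P):
    return cv2.projectPoints(np.array(P,float).reshape(-1,3),np.array(d['rvec'],float),np.array(d['tvec'],float),np.array(d['K'],float),None)[0][:,0]
def blobs(d,lo,hi,amin=30):
    m=cv2.inRange(cv2.cvtColor(d['pixels'],cv2.COLOR_BGR2HSV),lo,hi)
    return [c for c in cv2.findContours(m,0,2)[0] if cv2.contourArea(c)>amin]
E
python3 - <<'E'
from h import *
import pickle
s=img('side','s0.png');t=img('top','t0.png');pickle.dump((s,t),open('d0.pkl','wb'))
for n,d in(('side',s),('top',t)):
    print(n,ray(d,320,240))
    for c in blobs(d,(40,90,40),(85,255,255)):
        print(cv2.contourArea(c),cv2.minAreaRect(c))
print(get_state())
E
```

```text
side (array([ 0.20885872, -0.22026372,  0.72116048]), array([ 0.39013905,  0.48265267, -0.78434654]))
93.0 ((614.0, 255.5), (13.0, 12.0), 90.0)
89.0 ((582.5000610351562, 234.00003051757812), (10.60660171508789, 13.435027122497559), 45.0)
84.5 ((555.0000610351562, 214.50003051757812), (10.60660171508789, 13.435027122497559), 45.0)
149.0 ((252.8965606689453, 209.7413787841797), (19.498010635375977, 14.112845420837402), 68.19859313964844)
top (array([0.39451652, 0.17850956, 0.85160988]), array([ 0.18967678,  0.04001502, -0.9810418 ]))
187.0 ((269.5, 283.0), (14.0, 15.0), 90.0)
54.5 ((455.7500305175781, 49.750003814697266), (7.77817440032959, 8.485280990600586), 45.0)
55.5 ((516.5, 49.0), (8.0, 9.0), 90.0)
53.5 ((485.5, 49.0), (8.0, 9.0), 90.0)
{'clock': 0.1, 'qpos': array([ 1.17099966e+00,  2.76505916e-01,  1.50598549e+00, -3.26334715e-05,
        1.36069975e+00, -1.20975699e-01]), 'qd': array([-0.00284228, -0.00214379, -0.00344507, -0.00054742,  0.00155351,
       -0.00055372]), 'effort': array([ 8.23794671e-04, -4.17707527e+01, -2.46402687e+01, -8.40455573e-05,
        5.98475963e-03,  4.08141659e-06]), 'position': array([0.15805412, 0.55231277, 0.19664937]), 'ee_rot': array([-1.90352885e-04,  1.38955917e-01,  9.90298245e-01, -7.76416875e-04]), 'contact_force': array([ 0.76279068,  0.4256114 , -0.62079836]), 'moment': array([ 0.00798554,  0.01143087, -0.00268577]), 'gripper_force': 0.0, 'width': 0.0853738085142405}
```

View pics/t0.png

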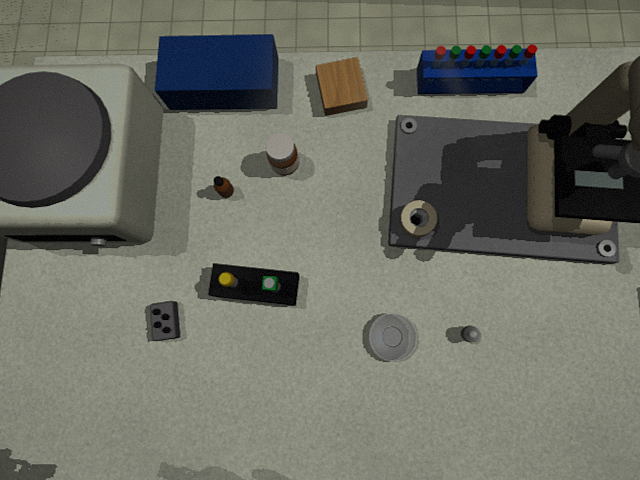

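View pics/s0.png

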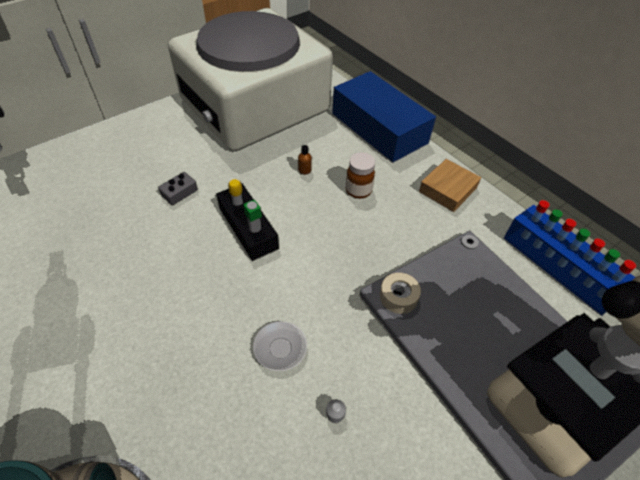

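The top view shows the key head at about (270,283), the driver at (228,280) and the boss at (419,218). The side view shows the key at (253,212) and the boss at (400,289). Next I'll turn these into positions.

```bash
python3 - <<'E'
from h import *
import pickle
s,t=pickle.load(open('d0.pkl','rb'))
print(at(t,269.5,283,.105), at(t,227,280,.1))
# midpoint check in side
P=at(t,269.5,283,.105);print('side proj',proj(s,P),proj(s,[P[0],P[1],.091]))
# rack black corners in top
m=(t['pixels'].max(2)<40).astype('uint8');m[:250]=0;m[320:]=0;m[:,:195]=0;m[:,310:]=0
c=max(cv2.findContours(m,0,2)[0],key=cv2.contourArea);r=cv2.minAreaRect(c);print(r)
b=[at(t,*p,.045) for p in cv2.boxPoints(r)];print(np.round(b,4))
# boss cream
for n,d,x0,x1,y0,y1 in(('t',t,395,445,195,245),('s',s,370,430,265,325)):
    hsv=cv2.cvtColor(d['pixels'],cv2.COLOR_BGR2HSV)
    m=cv2.inRange(hsv,(10,30,90),(30,140,255));k=np.zeros_like(m);k[y0:y1,x0:x1]=m[y0:y1,x0:x1]
    c=max(cv2.findContours(k,0,2)[0],key=cv2.contourArea);e=cv2.fitEllipse(cv2.convexHull(c));print(n,e,at(d,*e[0],.05))
A=cv2.resize(t['pixels'][258:308,240:300],None,fx=8,fy=8,interpolation=2)
B=cv2.resize(t['pixels'][193:243,390:430],None,fx=8,fy=8,interpolation=2)
cv2.imwrite('pics/c0.png',np.hstack([A,B]))
E
```

```text
[0.46414304 0.29491101 0.105     ] [0.4696582  0.36967757 0.1       ]
side proj [[252.1545224  205.43166491]] [[252.84359497 210.60605758]]
((253.32205200195312, 284.1419677734375), (87.86652374267578, 33.01642608642578), 6.428747177124023)
[[0.4462 0.418  0.045 ]
 [0.5073 0.4144 0.045 ]
 [0.489  0.2503 0.045 ]
 [0.4288 0.2561 0.045 ]]
t ((417.0067138671875, 216.86680603027344), (32.4063720703125, 33.73536682128906), 176.37368774414062) [0.59319127 0.03020497 0.05      ]
s ((400.52362060546875, 288.42572021484375), (32.623085021972656, 40.0831298828125), 108.09864807128906) [0.5905557  0.02664825 0.05      ]
```

View pics/c0.png

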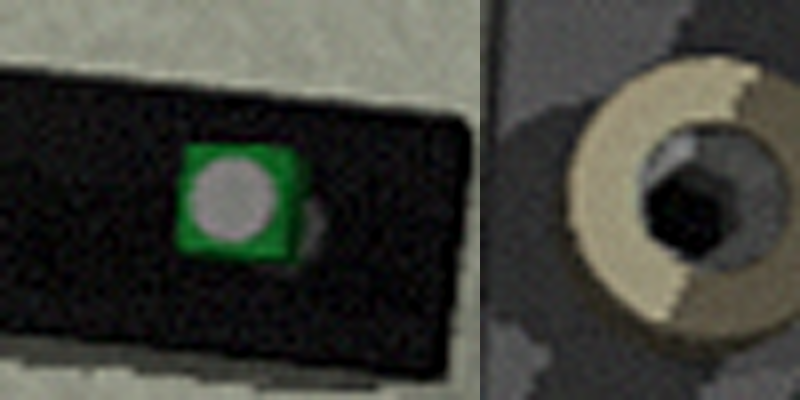

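>>> {"fn": "send_rows", "kwargs": {
  "increments": [
    {"gripper": -0.2, "linear": [0.038, -0.032, 0], "delta_rot": [0, 0, 0.035]},
    {"gripper": -0.2, "linear": [0.077, -0.064, 0], "delta_rot": [0, 0, 0.07]},
    {"gripper": -0.2, "linear": [0.115, -0.096, 0], "delta_rot": [0, 0, 0.105]},
    {"gripper": -0.2, "linear": [0.153, -0.128, 0], "delta_rot": [0, 0, 0.14]},
    {"gripper": -0.2, "linear": [0.191, -0.16, 0], "delta_rot": [0, 0, 0.175]},
    {"gripper": -0.2, "linear": [0.23, -0.193, 0], "delta_rot": [0, 0, 0.21]},
    {"gripper": -0.2, "linear": [0.268, -0.225, 0], "delta_rot": [0, 0, 0.245]},
    {"gripper": -0.2, "linear": [0.306, -0.257, 0], "delta_rot": [0, 0, 0.28]}
  ],
  "newtons": 40
}}

```text
clock: 0.9
position: [0.4649, 0.2945, 0.1972]
ee_rot: [-0.0, -0.001, 1.0, 0.0]
contact_force: [0.4, 0.5, 0.4]
width: 0.0517
gripper_force: 0.0
```

```bash
python3 - <<'E'
from h import *
import pickle
s,t=pickle.load(open('d0.pkl','rb'))
def crop(d,u,v,r):
    a=cv2.resize(d['pixels'][v-r:v+r,u-r:u+r],(400,400),interpolation=2).astype(float)
    return np.clip(255*(a/255)**.5,0,255).astype('uint8')
cv2.imwrite('pics/c1.png',np.hstack([crop(t,419,218,20),crop(s,400,289,20)]))
a,b=at(t,262,277,.105),at(t,277,277,.105);print(a-b)
st=get_state();print(st['position'],st['qpos'],st['width'],st['contact_force'],st['ee_rot'])
E
```

```text
[-3.50344987e-05  2.58340861e-02  0.00000000e+00]
[0.46494755 0.29447054 0.19716153] [ 4.37920265e-01  2.39153310e-01  1.55711887e+00  3.05842057e-04
  1.34571085e+00 -1.13547313e+00] 0.05167005457564874 [0.37214887 0.48801553 0.35770654] [-2.39910457e-04 -1.26437274e-03  9.99999171e-01  5.25317093e-05]
```

View pics/c1.png

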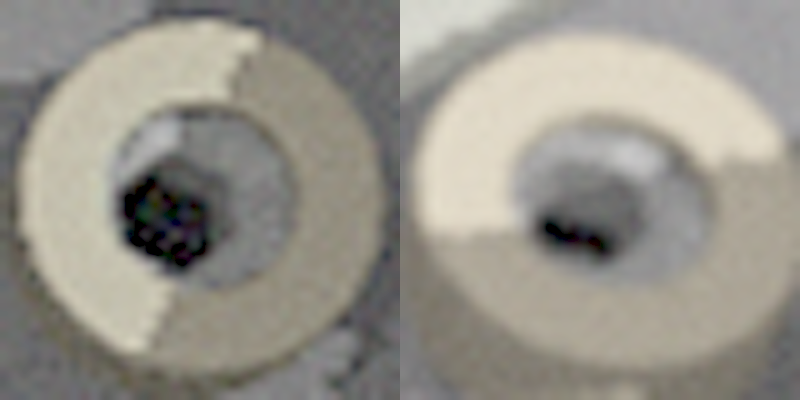

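The crop shows the bore centred at top (419.2,217.6) and side (400.2,288.9). The dark hex mouth is at about top (416.5,219.3) and side (398.8,290.3), with its corners roughly towards world ±x.

```bash
python3 - <<'E'
from h import *
import pickle
s,t=pickle.load(open('d0.pkl','rb'))
print('bore',at(t,419.2,217.6,.05),at(s,400.2,288.9,.05))
print('sock',at(t,416.5,219.3,.042),at(s,398.8,290.3,.042))
E
```

```text
bore [0.59176886 0.02619156 0.05      ] [0.58944149 0.02627566 0.05      ]
sock [0.59046147 0.02984159 0.042     ] [0.5900353  0.02856105 0.042     ]
```

>>> {"fn": "send_rows", "kwargs": {
  "increments": [
    {"gripper": -0.2, "linear": [0, 0, -0.05], "delta_rot": [0, 0, 0]},
    {"gripper": -0.2, "linear": [0, 0, -0.1], "delta_rot": [0, 0, 0]},
    {"gripper": -0.2, "linear": [0, 0, -0.122], "delta_rot": [0, 0, 0]},
    {"gripper": 0.6, "linear": [0, 0, -0.122], "delta_rot": [0, 0, 0]},
    {"gripper": 1, "linear": [0, 0, -0.122], "delta_rot": [0, 0, 0]},
    {"gripper": 1, "linear": [0, 0, -0.122], "delta_rot": [0, 0, 0]},
    {"gripper": 1, "linear": [0, 0, -0.122], "delta_rot": [0, 0, 0]},
    {"gripper": 1, "linear": [0, 0, -0.122], "delta_rot": [0, 0, 0]}
  ]
}}

```text
clock: 1.7
position: [0.4647, 0.2967, 0.0769]
ee_rot: [0.001, -0.001, 1.0, 0.001]
contact_force: [-0.2, -0.2, -0.5]
width: 0.0002
gripper_force: 0.0
```

The fingers closed on nothing, so I'll look.

```bash
python3 - <<'E'
from h import *
s=img('side');t=img('top')
cv2.imwrite('pics/c2.png',np.hstack([cv2.resize(s['pixels'][130:280,170:320],(400,400)),cv2.resize(t['pixels'][210:330,200:320],(400,400))]))
st=get_state();print(st['position'],st['width'],st['gripper_force'],st['contact_force'])
E
```

```text
[0.46430536 0.29646105 0.07635992] -0.00039496172430110617 0.0 [ 0.6929675  -0.7265426  -1.16927696]
```

View pics/c2.png

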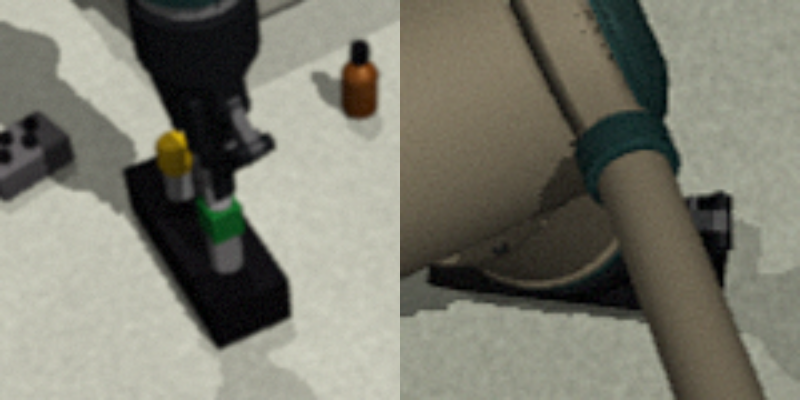

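```bash
python3 - <<'E'
from h import *
s=img('side')
f=lambda P:(proj(s,P)[0]-[170,130])*400/150
for z in(.076,.09,.105,.15): print(z,f([.4645,.2964,z]))
c=max(blobs(s,(40,90,40),(85,255,255)),key=lambda c:cv2.boundingRect(c)[0]<300);x=cv2.boundingRect(c);print(x)
cv2.imwrite('pics/c3.png',cv2.resize(s['pixels'][165:255,205:305],(800,600),interpolation=2))
E
```

```text
0.076 [222.13408297 227.82106541]
0.09 [220.33954218 214.39352024]
0.105 [218.36475481 199.61729075]
0.15 [212.09392083 152.69614702]
(244, 204, 18, 18)
```

View pics/c3.png

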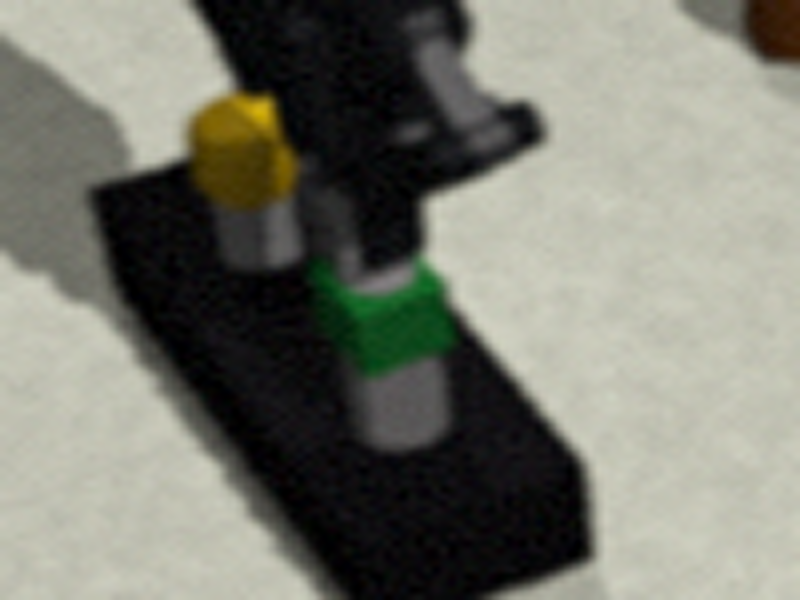

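The fingertips look like they sit at head-top height or behind the head. I'll raise the arm and check the tip against the reported TCP.

>>> {"fn": "send_rows", "kwargs": {
  "increments": [
    {"gripper": 1, "linear": [0, 0, 0.04], "delta_rot": [0, 0, 0]},
    {"gripper": 1, "linear": [0, 0, 0.08], "delta_rot": [0, 0, 0]},
    {"gripper": 1, "linear": [0, 0, 0.08], "delta_rot": [0, 0, 0]},
    {"gripper": 1, "linear": [0, 0, 0.08], "delta_rot": [0, 0, 0]}
  ]
}}

```text
clock: 2.25
position: [0.4644, 0.2964, 0.1565]
ee_rot: [0.001, -0.001, 1.0, 0.001]
contact_force: [0.2, -0.3, 0.3]
width: 0.0004
gripper_force: 0.0
```

```bash
python3 - <<'E'
from h import *
s=img('side');st=get_state();p=st['position']
print(p,st['width'],proj(s,p),[(cv2.boundingRect(c)) for c in blobs(s,(40,90,40),(85,255,255))])
im=s['pixels'].copy();u,v=proj(s,p)[0]
c=cv2.resize(im[125:245,190:310],(600,600),interpolation=2)
cv2.drawMarker(c,(int((u-190)*5),int((v-125)*5)),(0,0,255),0,15,1)
cv2.imwrite('pics/c4.png',c)
E
```

```text
[0.46342861 0.295921   0.15518615] 6.617527319846965e-05 [[248.86684428 185.55112856]] [(607, 249, 14, 14), (578, 228, 13, 14), (550, 209, 13, 13), (243, 201, 19, 21)]
```

View pics/c4.png

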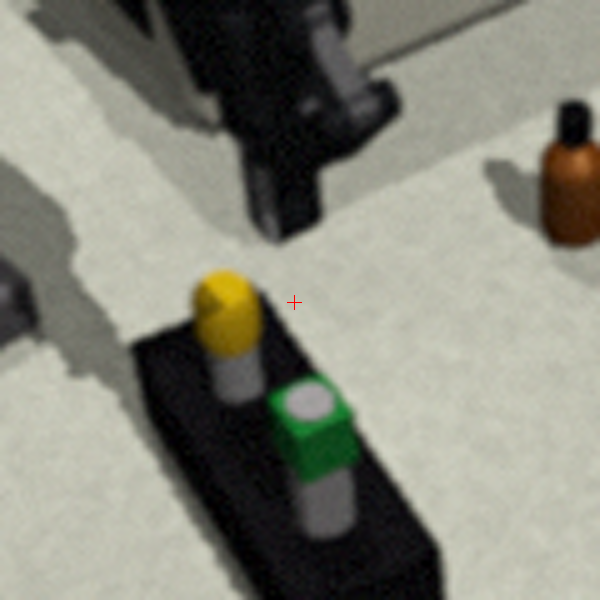

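The finger ends show at about (247,171), roughly 14 px above the projected TCP. That fits a true tip about 37 mm higher than reported. I'll test with a lower grasp that still clears the rack.

>>> {"fn": "send_rows", "kwargs": {
  "increments": [
    {"gripper": -0.2, "linear": [0, -0.001, 0], "delta_rot": [0, 0, 0]},
    {"gripper": -0.2, "linear": [0, -0.001, 0], "delta_rot": [0, 0, 0]},
    {"gripper": -0.2, "linear": [0, -0.001, -0.04], "delta_rot": [0, 0, 0]},
    {"gripper": -0.2, "linear": [0, -0.001, -0.08], "delta_rot": [0, 0, 0]},
    {"gripper": -0.2, "linear": [0, -0.001, -0.1], "delta_rot": [0, 0, 0]},
    {"gripper": 1, "linear": [0, -0.001, -0.1], "delta_rot": [0, 0, 0]},
    {"gripper": 1, "linear": [0, -0.001, -0.1], "delta_rot": [0, 0, 0]},
    {"gripper": 1, "linear": [0, -0.001, -0.1], "delta_rot": [0, 0, 0]}
  ]
}}

```text
clock: 3.1
position: [0.4647, 0.2955, 0.0562]
ee_rot: [0.001, -0.001, 1.0, 0.0]
contact_force: [-0.6, -0.4, -3.2]
width: 0.023
gripper_force: 43.6
```

>>> {"fn": "send_rows", "kwargs": {
  "increments": [
    {"gripper": -0.2, "linear": [0, 0, 0], "delta_rot": [0, 0, 0]},
    {"gripper": -0.2, "linear": [0, 0, 0], "delta_rot": [0, 0, 0]},
    {"gripper": -0.2, "linear": [0, 0, -0.013], "delta_rot": [0, 0, 0]},
    {"gripper": -0.2, "linear": [0, 0, -0.013], "delta_rot": [0, 0, 0]},
    {"gripper": 1, "linear": [0, 0, -0.013], "delta_rot": [0, 0, 0]},
    {"gripper": 1, "linear": [0, 0, -0.013], "delta_rot": [0, 0, 0]},
    {"gripper": 1, "linear": [0, 0, -0.013], "delta_rot": [0, 0, 0]},
    {"gripper": 1, "linear": [0, 0, -0.013], "delta_rot": [0, 0, 0]}
  ],
  "newtons": 50
}}

```text
clock: 3.9
position: [0.4646, 0.2955, 0.0433]
ee_rot: [0.001, -0.001, 1.0, 0.0]
contact_force: [-0.6, 0.1, 3.8]
width: 0.0235
gripper_force: 49.8
```

```bash
python3 - <<'E'
from h import *
s=img('side');st=get_state()
print(st['position'],st['width'],st['gripper_force'],st['contact_force'],st['qpos'],[(cv2.boundingRect(c)) for c in blobs(s,(40,90,40),(85,255,255),10)])
cv2.imwrite('pics/c5.png',cv2.resize(s['pixels'][155:255,200:300],(600,600),interpolation=2))
E
```

```text
[0.46457863 0.29548552 0.04326887] 0.023096641405568177 49.88852798938751 [-0.96642422 -0.06506185  5.3130454 ] [ 4.40005065e-01  3.69289143e-01  1.78491155e+00  1.68252778e-04
  9.85581101e-01 -1.13205298e+00] [(607, 249, 14, 13), (577, 228, 14, 14), (550, 209, 13, 13), (244, 203, 7, 11)]
```

View pics/c5.png

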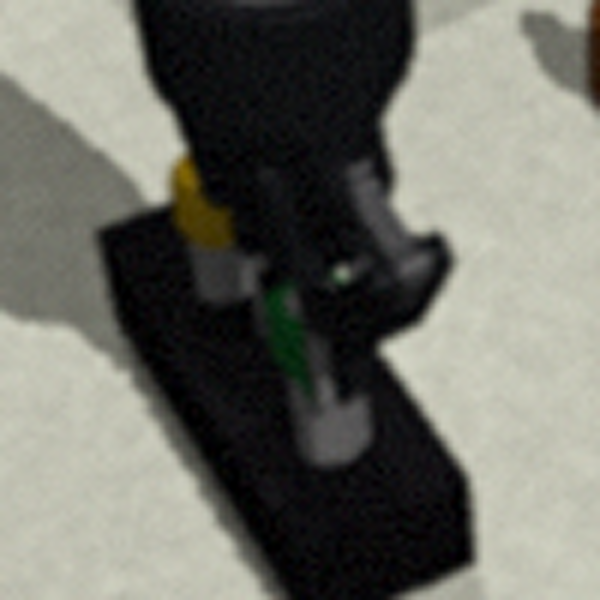

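The gripper now holds the whole head, and the key tip sits 38 mm below the reported TCP z. I'll lift and carry it, pre-rotating counter-clockwise so the wrist has room for the full clockwise turn.

>>> {"fn": "send_rows", "kwargs": {
  "increments": [
    {"gripper": 1, "linear": [0, 0, 0.045], "delta_rot": [0, 0, 0]},
    {"gripper": 1, "linear": [0, 0, 0.09], "delta_rot": [0, 0, 0]},
    {"gripper": 1, "linear": [0.018, -0.038, 0.09], "delta_rot": [0, 0, 0.08]},
    {"gripper": 1, "linear": [0.036, -0.076, 0.09], "delta_rot": [0, 0, 0.16]},
    {"gripper": 1, "linear": [0.054, -0.114, 0.09], "delta_rot": [0, 0, 0.24]},
    {"gripper": 1, "linear": [0.072, -0.152, 0.09], "delta_rot": [0, 0, 0.32]},
    {"gripper": 1, "linear": [0.09, -0.19, 0.09], "delta_rot": [0, 0, 0.4]},
    {"gripper": 1, "linear": [0.108, -0.229, 0.09], "delta_rot": [0, 0, 0.5]}
  ]
}}

```text
clock: 4.75
position: [0.5715, 0.0646, 0.1314]
ee_rot: [-0.001, -0.25, 0.968, 0.0]
contact_force: [0.6, 0.6, -3.1]
width: 0.0232
gripper_force: 51.4
```

>>> {"fn": "send_rows", "kwargs": {
  "increments": [
    {"gripper": 1, "linear": [0.017, -0.037, 0], "delta_rot": [0, 0, 0.08]},
    {"gripper": 1, "linear": [0.017, -0.037, 0], "delta_rot": [0, 0, 0.08]},
    {"gripper": 1, "linear": [0.017, -0.037, 0], "delta_rot": [0, 0, 0.08]}
  ]
}}

```text
clock: 5.05
position: [0.5881, 0.0283, 0.1312]
ee_rot: [-0.001, -0.285, 0.958, 0.001]
contact_force: [-0.4, 1.1, -3.5]
width: 0.0231
gripper_force: 51.6
```

```bash
python3 - <<'E'
from h import *
s=img('side');t=img('top');st=get_state()
print(st['position'],st['width'],st['contact_force'],st['qpos'],st['ee_rot'])
a=cv2.resize(s['pixels'][235:315,360:440],(400,400),interpolation=2);b=cv2.resize(t['pixels'][178:258,380:460],(400,400),interpolation=2)
cv2.imwrite('pics/c6.png',np.hstack([a,b]))
E
```

```text
[0.5876636  0.02992867 0.13158195] 0.023125599066567363 [ 0.02117906 -0.41694787 -3.93256334] [-6.78374788e-02  3.40177323e-01  1.57875931e+00  7.86657334e-04
  1.22529444e+00 -2.21997907e+00] [-1.10554037e-03 -2.86468345e-01  9.58088728e-01  8.09273590e-04]
```

View pics/c6.png

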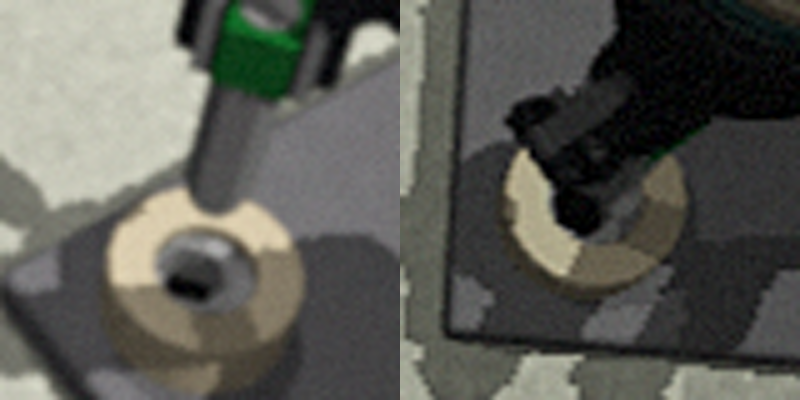

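The key hangs upright over the boss. I'll come down to just above the screw face.

>>> {"fn": "send_rows", "kwargs": {
  "increments": [
    {"gripper": 1, "linear": [0.002, 0, -0.015], "delta_rot": [0, 0, 0]},
    {"gripper": 1, "linear": [0.002, 0, -0.03], "delta_rot": [0, 0, 0]},
    {"gripper": 1, "linear": [0.002, 0, -0.04], "delta_rot": [0, 0, 0]},
    {"gripper": 1, "linear": [0.002, 0, -0.046], "delta_rot": [0, 0, 0]},
    {"gripper": 1, "linear": [0.002, 0, -0.047], "delta_rot": [0, 0, 0]},
    {"gripper": 1, "linear": [0.002, 0, -0.048], "delta_rot": [0, 0, 0]}
  ]
}}

```text
clock: 5.75
position: [0.5912, 0.0295, 0.0848]
ee_rot: [0.0, -0.287, 0.958, -0.0]
contact_force: [0.4, -0.3, -3.1]
width: 0.023
gripper_force: 51.6
```

>>> {"fn": "send_rows", "kwargs": {
  "increments": [
    {"gripper": 1, "linear": [0, 0, -0.0005], "delta_rot": [0, 0, 0]},
    {"gripper": 1, "linear": [0, 0, -0.001], "delta_rot": [0, 0, 0]},
    {"gripper": 1, "linear": [0, 0, -0.0015], "delta_rot": [0, 0, 0]},
    {"gripper": 1, "linear": [0, 0, -0.002], "delta_rot": [0, 0, 0]},
    {"gripper": 1, "linear": [0, 0, -0.0025], "delta_rot": [0, 0, 0]},
    {"gripper": 1, "linear": [0, 0, -0.003], "delta_rot": [0, 0, 0]}
  ]
}}

```text
clock: 6.35
position: [0.5909, 0.0291, 0.0814]
ee_rot: [0.0, -0.286, 0.958, 0.0]
contact_force: [0.0, 0.0, -3.5]
width: 0.0232
gripper_force: 51.6
```

>>> {"fn": "send_rows", "kwargs": {
  "increments": [
    {"gripper": 1, "linear": [0, 0, -0.0005], "delta_rot": [0, 0, 0]},
    {"gripper": 1, "linear": [0, 0, -0.001], "delta_rot": [0, 0, 0]},
    {"gripper": 1, "linear": [0, 0, -0.0015], "delta_rot": [0, 0, 0]},
    {"gripper": 1, "linear": [0, 0, -0.002], "delta_rot": [0, 0, 0]}
  ]
}}

```text
clock: 6.75
position: [0.5909, 0.0291, 0.0794]
ee_rot: [-0.0, -0.287, 0.958, 0.0]
contact_force: [-0.1, 0.4, -3.3]
width: 0.0233
gripper_force: 51.6
```

>>> {"fn": "send_rows", "kwargs": {
  "increments": [
    {"gripper": 1, "linear": [0, 0, -0.0005], "delta_rot": [0, 0, 0]},
    {"gripper": 1, "linear": [0, 0, -0.001], "delta_rot": [0, 0, 0]},
    {"gripper": 1, "linear": [0, 0, -0.001], "delta_rot": [0, 0, 0]}
  ]
}}

```text
clock: 7.05
position: [0.5909, 0.0292, 0.0783]
ee_rot: [-0.0, -0.287, 0.958, 0.0]
contact_force: [-0.3, -0.1, -3.0]
width: 0.0231
gripper_force: 51.6
```

>>> {"fn": "send_rows", "kwargs": {
  "increments": [
    {"gripper": 1, "linear": [0, 0, -0.0005], "delta_rot": [0, 0, 0]},
    {"gripper": 1, "linear": [0, 0, -0.001], "delta_rot": [0, 0, 0]},
    {"gripper": 1, "linear": [0, 0, -0.001], "delta_rot": [0, 0, 0]}
  ]
}}

```text
clock: 7.35
position: [0.5908, 0.0291, 0.0773]
ee_rot: [-0.0, -0.287, 0.958, 0.0]
contact_force: [0.2, -0.5, -2.6]
width: 0.0234
gripper_force: 51.6
```

>>> {"fn": "send_rows", "kwargs": {
  "increments": [
    {"gripper": 1, "linear": [0, 0, -0.0005], "delta_rot": [0, 0, 0]},
    {"gripper": 1, "linear": [0, 0, -0.001], "delta_rot": [0, 0, 0]},
    {"gripper": 1, "linear": [0, 0, -0.001], "delta_rot": [0, 0, 0]}
  ]
}}

```text
clock: 7.65
position: [0.5906, 0.029, 0.0763]
ee_rot: [-0.0, -0.287, 0.958, 0.0]
contact_force: [-0.7, -0.4, -2.3]
width: 0.0231
gripper_force: 51.6
```

The tip is now about 4 mm below the screw face, so the nose is over the socket. I'll press lightly and rotate clockwise to find the flats.

>>> {"fn": "send_rows", "kwargs": {
  "increments": [
    {"gripper": 1, "linear": [0, 0, -0.0005], "delta_rot": [0, 0, 0]},
    {"gripper": 1, "linear": [0, 0, -0.001], "delta_rot": [0, 0, 0]},
    {"gripper": 1, "linear": [0, 0, -0.001], "delta_rot": [0, 0, 0]}
  ]
}}

```text
clock: 7.95
position: [0.5905, 0.029, 0.0753]
ee_rot: [-0.0, -0.287, 0.958, 0.0]
contact_force: [-2.9, -0.8, -2.7]
width: 0.0233
gripper_force: 51.7
```

>>> {"fn": "send_rows", "kwargs": {
  "increments": [
    {"gripper": 1, "linear": [0, 0, -0.0002], "delta_rot": [0, 0, -0.06]},
    {"gripper": 1, "linear": [0, 0, -0.0004], "delta_rot": [0, 0, -0.12]},
    {"gripper": 1, "linear": [0, 0, -0.0006], "delta_rot": [0, 0, -0.18]}
  ]
}}

```text
clock: 8.25
position: [0.5898, 0.0292, 0.0747]
ee_rot: [-0.001, -0.198, 0.98, 0.0]
contact_force: [-3.2, -0.0, -1.3]
width: 0.0232
gripper_force: 51.8
```

>>> {"fn": "send_rows", "kwargs": {
  "increments": [
    {"gripper": 1, "linear": [-0.001, 0, -0.0005], "delta_rot": [0, 0, 0]},
    {"gripper": 1, "linear": [-0.001, 0, -0.001], "delta_rot": [0, 0, 0]},
    {"gripper": 1, "linear": [-0.001, 0, -0.0015], "delta_rot": [0, 0, 0]}
  ]
}}

```text
clock: 8.55
position: [0.5896, 0.029, 0.0733]
ee_rot: [-0.0, -0.2, 0.98, 0.0]
contact_force: [-2.3, -1.6, -0.3]
width: 0.023
gripper_force: 51.8
```

```bash
python3 - <<'E'
from h import *
st=get_state()
print({k:np.round(st[k],4) for k in('position','contact_force','moment','qpos')})
E
```

```text
{'position': array([0.5896, 0.029 , 0.0733]), 'contact_force': array([-2.2948, -1.6379, -0.3178]), 'moment': array([-0.2859,  0.6218, -0.0261]), 'qpos': array([-6.8600e-02,  3.9140e-01,  1.6570e+00, -2.0000e-04,  1.0939e+00,
       -2.0414e+00])}
```

>>> {"fn": "send_rows", "kwargs": {
  "increments": [
    {"gripper": 1, "linear": [0, 0, -0.0005], "delta_rot": [0, 0, 0]},
    {"gripper": 1, "linear": [0, 0, -0.001], "delta_rot": [0, 0, 0]},
    {"gripper": 1, "linear": [0, 0, -0.0015], "delta_rot": [0, 0, 0]},
    {"gripper": 1, "linear": [0, 0, -0.0015], "delta_rot": [0, 0, 0]}
  ]
}}

```text
clock: 8.95
position: [0.5896, 0.029, 0.0718]
ee_rot: [-0.0, -0.199, 0.98, 0.0]
contact_force: [-3.3, -1.1, -0.2]
width: 0.0232
gripper_force: 51.9
```

>>> {"fn": "send_rows", "kwargs": {
  "increments": [
    {"gripper": 1, "linear": [0, 0, -0.0003], "delta_rot": [0, 0, -0.06]},
    {"gripper": 1, "linear": [0, 0, -0.0006], "delta_rot": [0, 0, -0.12]},
    {"gripper": 1, "linear": [0, 0, -0.001], "delta_rot": [0, 0, -0.18]}
  ]
}}

```text
clock: 9.25
position: [0.5895, 0.0292, 0.0713]
ee_rot: [-0.0, -0.109, 0.994, 0.0]
contact_force: [-4.6, -0.3, 3.6]
width: 0.0233
gripper_force: 52.3
```

```bash
python3 - <<'E'
from h import *
st=get_state()
print({k:np.round(st[k],4) for k in('position','contact_force','moment','qpos')})
E
```

```text
{'position': array([0.5895, 0.0292, 0.0713]), 'contact_force': array([-4.5844, -0.2781,  3.5649]), 'moment': array([-0.1969,  0.9945,  0.0593]), 'qpos': array([-6.8500e-02,  3.9330e-01,  1.6596e+00,  2.0000e-04,  1.0893e+00,
       -1.8584e+00])}
```

>>> {"fn": "send_rows", "kwargs": {
  "increments": [
    {"gripper": 1, "linear": [-0.0012, 0, 0], "delta_rot": [0, 0, -0.05]},
    {"gripper": 1, "linear": [-0.0012, 0, 0], "delta_rot": [0, 0, -0.1]},
    {"gripper": 1, "linear": [-0.0012, 0, 0], "delta_rot": [0, 0, -0.15]}
  ]
}}

```text
clock: 9.55
position: [0.5893, 0.0294, 0.0713]
ee_rot: [0.001, -0.035, 0.999, 0.0]
contact_force: [-2.7, 0.0, 0.3]
width: 0.0228
gripper_force: 52.0
```

>>> {"fn": "send_rows", "kwargs": {
  "increments": [
    {"gripper": 1, "linear": [0, 0, -0.0004], "delta_rot": [0, 0, -0.05]},
    {"gripper": 1, "linear": [0, 0, -0.0008], "delta_rot": [0, 0, -0.1]},
    {"gripper": 1, "linear": [0, 0, -0.0012], "delta_rot": [0, 0, -0.15]}
  ]
}}

```text
clock: 9.85
position: [0.5893, 0.0295, 0.0708]
ee_rot: [0.001, 0.04, 0.999, 0.0]
contact_force: [-4.1, -0.1, 6.5]
width: 0.0232
gripper_force: 52.7
```

```bash
python3 - <<'E'
from h import *
st=get_state()
print({k:np.round(st[k],4) for k in('position','contact_force','moment','qpos')})
s=img('side');t=img('top')
a=cv2.resize(s['pixels'][235:315,360:440],(400,400),interpolation=2);b=cv2.resize(t['pixels'][178:258,380:460],(400,400),interpolation=2)
cv2.imwrite('pics/c7.png',np.hstack([a,b]))
E
```

```text
{'position': array([0.5893, 0.0295, 0.0708]), 'contact_force': array([-4.1079, -0.1084,  6.5396]), 'moment': array([-0.0473,  0.897 ,  0.0826]), 'qpos': array([-6.8400e-02,  3.9220e-01,  1.6627e+00,  1.0000e-03,  1.0850e+00,
       -1.5589e+00])}
```

View pics/c7.png

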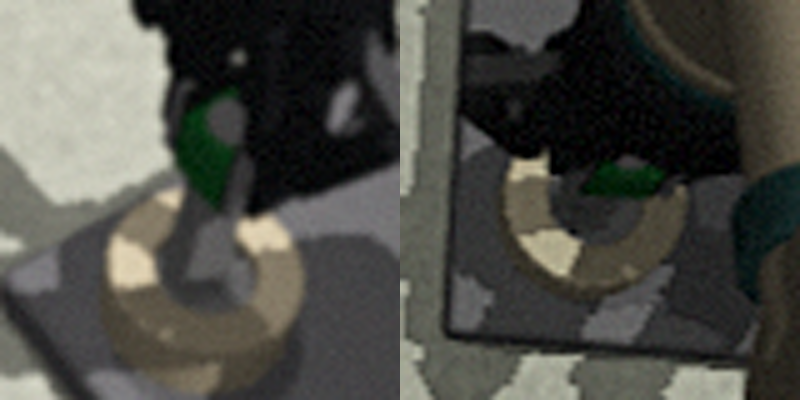

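The views show the key upright with its nose in the bore, but a 0.083 N m moment says the wedged nose is dragging the screw. I'll back off counter-clockwise under light pressure so it can drop in.

>>> {"fn": "send_rows", "kwargs": {
  "increments": [
    {"gripper": 1, "linear": [-0.0005, 0, 0], "delta_rot": [0, 0, 0.05]},
    {"gripper": 1, "linear": [-0.0005, 0, 0], "delta_rot": [0, 0, 0.1]}
  ]
}}

```text
clock: 10.15
position: [0.5891, 0.0294, 0.0697]
ee_rot: [0.001, -0.012, 1.0, 0.0]
contact_force: [-1.3, -0.5, -2.5]
width: 0.0233
gripper_force: 51.9
```

```bash
python3 - <<'E'
from h import *
st=get_state()
print({k:np.round(st[k],4) for k in('position','contact_force','moment')})
E
```

```text
{'position': array([0.5891, 0.0294, 0.0697]), 'contact_force': array([-1.3071, -0.4649, -2.5126]), 'moment': array([-0.1036,  0.2647, -0.0112])}
```

>>> {"fn": "send_rows", "kwargs": {
  "increments": [
    {"gripper": 1, "linear": [0, 0, -0.0003], "delta_rot": [0, 0, 0.05]},
    {"gripper": 1, "linear": [0, 0, -0.0006], "delta_rot": [0, 0, 0.1]},
    {"gripper": 1, "linear": [0, 0, -0.001], "delta_rot": [0, 0, 0.15]}
  ]
}}

```text
clock: 10.45
position: [0.5896, 0.0295, 0.0683]
ee_rot: [0.001, -0.087, 0.996, 0.0]
contact_force: [-0.0, -1.3, -2.6]
width: 0.0231
gripper_force: 51.7
```

```bash
python3 - <<'E'
from h import *
st=get_state()
print({k:np.round(st[k],4) for k in('position','contact_force','moment')})
E
```

```text
{'position': array([0.5896, 0.0295, 0.0683]), 'contact_force': array([-0.0289, -1.2761, -2.5904]), 'moment': array([-0.0164,  0.0909,  0.0071])}
```

It is sinking freely, so I'll keep going straight down.

>>> {"fn": "send_rows", "kwargs": {
  "increments": [
    {"gripper": 1, "linear": [0, 0, -0.0007], "delta_rot": [0, 0, 0]},
    {"gripper": 1, "linear": [0, 0, -0.0014], "delta_rot": [0, 0, 0]},
    {"gripper": 1, "linear": [0, 0, -0.002], "delta_rot": [0, 0, 0]},
    {"gripper": 1, "linear": [0, 0, -0.002], "delta_rot": [0, 0, 0]}
  ]
}}

```text
clock: 10.85
position: [0.5885, 0.0292, 0.0665]
ee_rot: [0.0, -0.085, 0.996, 0.0]
contact_force: [-0.4, 0.2, -3.6]
width: 0.0233
gripper_force: 51.6
```

```bash
python3 - <<'E'
from h import *
st=get_state()
print({k:np.round(st[k],4) for k in('position','contact_force','moment')})
E
```

```text
{'position': array([0.5885, 0.0292, 0.0665]), 'contact_force': array([-0.372 ,  0.1994, -3.6073]), 'moment': array([ 0.0005,  0.0101, -0.0148])}
```

>>> {"fn": "send_rows", "kwargs": {
  "increments": [
    {"gripper": 1, "linear": [0, 0, -0.001], "delta_rot": [0, 0, 0]},
    {"gripper": 1, "linear": [0, 0, -0.002], "delta_rot": [0, 0, 0]},
    {"gripper": 1, "linear": [0, 0, -0.003], "delta_rot": [0, 0, 0]},
    {"gripper": 1, "linear": [0, 0, -0.003], "delta_rot": [0, 0, 0]}
  ]
}}

```text
clock: 11.25
position: [0.5884, 0.0291, 0.0635]
ee_rot: [0.0, -0.085, 0.996, 0.0]
contact_force: [0.7, 0.7, -3.0]
width: 0.0232
gripper_force: 51.6
```

>>> {"fn": "send_rows", "kwargs": {
  "increments": [
    {"gripper": 1, "linear": [0, 0, -0.001], "delta_rot": [0, 0, 0]},
    {"gripper": 1, "linear": [0, 0, -0.002], "delta_rot": [0, 0, 0]},
    {"gripper": 1, "linear": [0, 0, -0.002], "delta_rot": [0, 0, 0]}
  ]
}}

```text
clock: 11.55
position: [0.5884, 0.0291, 0.0615]
ee_rot: [0.0, -0.085, 0.996, 0.0]
contact_force: [0.8, 0.0, -2.9]
width: 0.0231
gripper_force: 51.6
```

>>> {"fn": "send_rows", "kwargs": {
  "increments": [
    {"gripper": 1, "linear": [0, 0, -0.0007], "delta_rot": [0, 0, 0]},
    {"gripper": 1, "linear": [0, 0, -0.0014], "delta_rot": [0, 0, 0]},
    {"gripper": 1, "linear": [0, 0, -0.002], "delta_rot": [0, 0, 0]},
    {"gripper": 1, "linear": [0, 0, -0.002], "delta_rot": [0, 0, 0]}
  ]
}}

```text
clock: 11.95
position: [0.5885, 0.0291, 0.0604]
ee_rot: [0.0, -0.085, 0.996, 0.0]
contact_force: [-0.9, 0.4, 1.9]
width: 0.023
gripper_force: 52.3
```

>>> {"fn": "send_rows", "kwargs": {
  "increments": [
    {"gripper": 1, "linear": [0, 0, -0.0007], "delta_rot": [0, 0, 0]},
    {"gripper": 1, "linear": [0, 0, -0.0014], "delta_rot": [0, 0, 0]},
    {"gripper": 1, "linear": [0, 0, -0.002], "delta_rot": [0, 0, 0]},
    {"gripper": 1, "linear": [0, 0, -0.002], "delta_rot": [0, 0, 0]}
  ]
}}

```text
clock: 12.35
position: [0.5888, 0.0292, 0.0603]
ee_rot: [0.001, -0.086, 0.996, -0.0]
contact_force: [-2.7, 1.1, 13.3]
width: 0.0234
gripper_force: 54.0
```

The key bottomed at z = 0.0603, which is fully home. I'll relax the press and turn clockwise.

>>> {"fn": "send_rows", "kwargs": {
  "increments": [
    {"gripper": 1, "linear": [0, 0, 0.0015], "delta_rot": [0, 0, 0]},
    {"gripper": 1, "linear": [0, 0, 0.002], "delta_rot": [0, 0, -0.12]},
    {"gripper": 1, "linear": [0, 0, 0.002], "delta_rot": [0, 0, -0.24]},
    {"gripper": 1, "linear": [0, 0, 0.002], "delta_rot": [0, 0, -0.36]},
    {"gripper": 1, "linear": [0, 0, 0.002], "delta_rot": [0, 0, -0.48]},
    {"gripper": 1, "linear": [0, 0, 0.002], "delta_rot": [0, 0, -0.6]},
    {"gripper": 1, "linear": [0, 0, 0.002], "delta_rot": [0, 0, -0.72]},
    {"gripper": 1, "linear": [0, 0, 0.002], "delta_rot": [0, 0, -0.84]}
  ]
}}

```text
clock: 13.15
position: [0.5892, 0.0302, 0.0604]
ee_rot: [0.001, 0.331, 0.944, 0.001]
contact_force: [0.4, 2.4, 3.7]
width: 0.0233
gripper_force: 52.5
```

```bash
cat > st.py <<'E'
from h import *
st=get_state()
print({k:np.round(st[k],4) for k in('position','contact_force','moment','qpos')})
E
python3 st.py
```

```text
{'position': array([0.5892, 0.0302, 0.0604]), 'contact_force': array([0.4398, 2.393 , 3.7165]), 'moment': array([ 0.6392, -0.0616,  0.0608]), 'qpos': array([-0.0681,  0.4019,  1.6768,  0.0023,  1.0606, -0.9661])}
```

>>> {"fn": "send_rows", "kwargs": {
  "increments": [
    {"gripper": 1, "linear": [0, 0, 0], "delta_rot": [0, 0, -0.12]},
    {"gripper": 1, "linear": [0, 0, 0], "delta_rot": [0, 0, -0.24]},
    {"gripper": 1, "linear": [0, 0, 0], "delta_rot": [0, 0, -0.36]},
    {"gripper": 1, "linear": [0, 0, 0], "delta_rot": [0, 0, -0.48]},
    {"gripper": 1, "linear": [0, 0, 0], "delta_rot": [0, 0, -0.6]},
    {"gripper": 1, "linear": [0, 0, 0], "delta_rot": [0, 0, -0.72]},
    {"gripper": 1, "linear": [0, 0, 0], "delta_rot": [0, 0, -0.84]},
    {"gripper": 1, "linear": [0, 0, 0], "delta_rot": [0, 0, -0.96]}
  ]
}}

```text
clock: 13.95
position: [0.5902, 0.0306, 0.0604]
ee_rot: [0.001, 0.729, 0.684, 0.002]
contact_force: [1.7, 3.4, 1.6]
width: 0.0234
gripper_force: 52.4
```

```bash
python3 st.py
```

```text
{'position': array([0.5902, 0.0306, 0.0604]), 'contact_force': array([1.7402, 3.4396, 1.6103]), 'moment': array([ 0.8511, -0.4414,  0.0474]), 'qpos': array([-0.0678,  0.4022,  1.6763,  0.0033,  1.059 , -0.006 ])}
```

>>> {"fn": "send_rows", "kwargs": {
  "increments": [
    {"gripper": 1, "linear": [0.0005, 0.001, 0], "delta_rot": [0, 0, -0.1]},
    {"gripper": 1, "linear": [0.0005, 0.001, 0], "delta_rot": [0, 0, -0.2]},
    {"gripper": 1, "linear": [0.0005, 0.001, 0], "delta_rot": [0, 0, -0.3]},
    {"gripper": 1, "linear": [0.0005, 0.001, 0], "delta_rot": [0, 0, -0.4]},
    {"gripper": 1, "linear": [0.0005, 0.001, 0], "delta_rot": [0, 0, -0.5]},
    {"gripper": 1, "linear": [0.0005, 0.001, 0], "delta_rot": [0, 0, -0.6]},
    {"gripper": 1, "linear": [0.0005, 0.001, 0], "delta_rot": [0, 0, -0.7]}
  ]
}}

```text
clock: 14.65
position: [0.591, 0.0306, 0.0604]
ee_rot: [0.001, 0.919, 0.393, 0.002]
contact_force: [3.2, 0.9, 1.4]
width: 0.0233
gripper_force: 52.4
```

```bash
python3 st.py
```

```text
{'position': array([0.591 , 0.0306, 0.0604]), 'contact_force': array([3.2436, 0.9143, 1.4454]), 'moment': array([ 0.2862, -0.5688,  0.0381]), 'qpos': array([-6.6500e-02,  4.0300e-01,  1.6748e+00,  1.1000e-03,  1.0589e+00,
        6.9500e-01])}
```

>>> {"fn": "send_rows", "kwargs": {
  "increments": [
    {"gripper": 1, "linear": [0.001, 0, 0], "delta_rot": [0, 0, -0.08]},
    {"gripper": 1, "linear": [0.001, 0, 0], "delta_rot": [0, 0, -0.16]},
    {"gripper": 1, "linear": [0.001, 0, 0], "delta_rot": [0, 0, -0.24]},
    {"gripper": 1, "linear": [0.001, 0, 0], "delta_rot": [0, 0, -0.32]}
  ]
}}

```text
clock: 15.05
position: [0.5914, 0.0303, 0.0604]
ee_rot: [0.0, 0.97, 0.243, 0.002]
contact_force: [0.9, 0.4, 2.5]
width: 0.0232
gripper_force: 52.4
```

```bash
python3 st.py
```

```text
{'position': array([0.5914, 0.0303, 0.0604]), 'contact_force': array([0.9265, 0.4142, 2.4986]), 'moment': array([ 0.2323, -0.3325,  0.2812]), 'qpos': array([-6.6500e-02,  4.0420e-01,  1.6728e+00,  4.0000e-04,  1.0609e+00,
        1.0142e+00])}
```

>>> {"fn": "send_rows", "kwargs": {
  "increments": [
    {"gripper": 1, "linear": [0, 0, 0], "delta_rot": [0, 0, -0.03]},
    {"gripper": 1, "linear": [0, 0, 0], "delta_rot": [0, 0, -0.06]},
    {"gripper": 1, "linear": [0, 0, 0], "delta_rot": [0, 0, -0.06]}
  ]
}}

```text
clock: 15.35
position: [0.5914, 0.0302, 0.0603]
ee_rot: [0.0, 0.977, 0.215, 0.002]
contact_force: [1.5, 1.1, 2.1]
width: 0.0232
gripper_force: 52.4
```

```bash
python3 st.py
```

```text
{'position': array([0.5914, 0.0302, 0.0603]), 'contact_force': array([1.5269, 1.0685, 2.1444]), 'moment': array([ 0.2766, -0.4393,  0.3651]), 'qpos': array([-6.6400e-02,  4.0420e-01,  1.6728e+00,  1.0000e-04,  1.0609e+00,
        1.0705e+00])}
```

>>> {"fn": "send_rows", "kwargs": {
  "increments": [
    {"gripper": 1, "linear": [0, 0, 0], "delta_rot": [0, 0, 0]},
    {"gripper": 1, "linear": [0, 0, 0], "delta_rot": [0, 0, -0.04]},
    {"gripper": 1, "linear": [0, 0, 0], "delta_rot": [0, 0, -0.08]},
    {"gripper": 1, "linear": [0, 0, 0], "delta_rot": [0, 0, -0.12]},
    {"gripper": 1, "linear": [0, 0, 0], "delta_rot": [0, 0, -0.12]}
  ],
  "newtons": 90
}}

```text
clock: 15.85
position: [0.5914, 0.0301, 0.0605]
ee_rot: [0.0, 0.988, 0.156, 0.002]
contact_force: [3.0, 1.5, 4.3]
width: 0.0224
gripper_force: 88.6
```

```bash
python3 st.py
```

```text
{'position': array([0.5914, 0.0301, 0.0605]), 'contact_force': array([3.048 , 1.54  , 4.2763]), 'moment': array([ 0.1831, -0.623 ,  0.3162]), 'qpos': array([-6.6600e-02,  4.0410e-01,  1.6727e+00, -1.0000e-04,  1.0611e+00,
        1.1907e+00])}
```

The torque rose to 0.3–0.37 N m, well above the 0.08 running torque, and the head is slipping in the pads. I'll regrasp square to the head and re-torque to confirm the stop.

>>> {"fn": "send_rows", "kwargs": {
  "increments": [
    {"gripper": 0, "linear": [0, 0, 0], "delta_rot": [0, 0, 0]},
    {"gripper": 0, "linear": [0, 0, 0], "delta_rot": [0, 0, 0.1]},
    {"gripper": 0, "linear": [0, 0, 0], "delta_rot": [0, 0, 0.2]},
    {"gripper": 0, "linear": [0, 0, 0], "delta_rot": [0, 0, 0.2]},
    {"gripper": 1, "linear": [0, 0, 0], "delta_rot": [0, 0, 0.2]},
    {"gripper": 1, "linear": [0, 0, 0], "delta_rot": [0, 0, 0.2]},
    {"gripper": 1, "linear": [0, 0, 0], "delta_rot": [0, 0, 0.2]},
    {"gripper": 1, "linear": [0, 0, 0], "delta_rot": [0, 0, 0.2]}
  ]
}}

```text
clock: 16.65
position: [0.5891, 0.0291, 0.0598]
ee_rot: [0.001, 0.967, 0.254, -0.001]
contact_force: [-1.8, -4.8, 2.3]
width: 0.0227
gripper_force: 92.6
```

```bash
python3 st.py
```

```text
{'position': array([0.5891, 0.0291, 0.0598]), 'contact_force': array([-1.773 , -4.8171,  2.2819]), 'moment': array([-0.9247,  0.4018,  0.1289]), 'qpos': array([-0.0673,  0.4042,  1.6746, -0.0023,  1.0638,  0.9917])}
```

>>> {"fn": "send_rows", "kwargs": {
  "increments": [
    {"gripper": 1, "linear": [0, 0, 0], "delta_rot": [0, 0, -0.04]},
    {"gripper": 1, "linear": [0, 0, 0], "delta_rot": [0, 0, -0.08]},
    {"gripper": 1, "linear": [0, 0, 0], "delta_rot": [0, 0, -0.08]}
  ]
}}

```text
clock: 16.95
position: [0.589, 0.0292, 0.0597]
ee_rot: [0.001, 0.977, 0.215, -0.001]
contact_force: [-3.0, -4.2, 3.1]
width: 0.0226
gripper_force: 93.1
```

```bash
python3 st.py
```

```text
{'position': array([0.589 , 0.0292, 0.0597]), 'contact_force': array([-2.9572, -4.2467,  3.0626]), 'moment': array([-1.0525,  0.478 ,  0.2688]), 'qpos': array([-0.0671,  0.4042,  1.6746, -0.0023,  1.0639,  1.0712])}
```

>>> {"fn": "send_rows", "kwargs": {
  "increments": [
    {"gripper": 1, "linear": [0, 0, 0], "delta_rot": [0, 0, -0.04]},
    {"gripper": 1, "linear": [0, 0, 0], "delta_rot": [0, 0, -0.08]},
    {"gripper": 1, "linear": [0, 0, 0], "delta_rot": [0, 0, -0.08]}
  ]
}}

```text
clock: 17.25
position: [0.5889, 0.0293, 0.0597]
ee_rot: [0.001, 0.984, 0.176, -0.001]
contact_force: [-2.1, -5.0, 4.0]
width: 0.0226
gripper_force: 93.5
```

```bash
python3 st.py
```

```text
{'position': array([0.5889, 0.0293, 0.0597]), 'contact_force': array([-2.0549, -4.9927,  4.0175]), 'moment': array([-0.9235,  0.5063,  0.4329]), 'qpos': array([-0.067 ,  0.4042,  1.6747, -0.0023,  1.064 ,  1.1505])}
```

The torque climbs steeply straight after the regrasp (0.13, 0.27, 0.43 N m), so the screw is against its stop. I'll release and lift away.

>>> {"fn": "send_rows", "kwargs": {
  "increments": [
    {"gripper": -0.3, "linear": [0, 0, 0], "delta_rot": [0, 0, 0]},
    {"gripper": -0.3, "linear": [0, 0, 0], "delta_rot": [0, 0, 0]},
    {"gripper": -0.3, "linear": [0, 0, 0], "delta_rot": [0, 0, 0]},
    {"gripper": -0.3, "linear": [0, 0, 0.02], "delta_rot": [0, 0, 0]},
    {"gripper": -0.3, "linear": [0, 0, 0.05], "delta_rot": [0, 0, 0]},
    {"gripper": -0.3, "linear": [0, 0, 0.09], "delta_rot": [0, 0, 0]},
    {"gripper": -0.3, "linear": [0, 0, 0.13], "delta_rot": [0, 0, 0]},
    {"gripper": -0.3, "linear": [0, 0, 0.13], "delta_rot": [0, 0, 0]}
  ]
}}

```text
clock: 18.05
position: [0.594, 0.0305, 0.196]
ee_rot: [0.001, 0.984, 0.176, 0.006]
contact_force: [-0.1, 0.6, -0.6]
width: 0.0556
gripper_force: 0.0
```

```bash
python3 - <<'E'
from h import *
s=img('side');st=get_state()
print(st['position'],st['contact_force'],st['width'])
hs=[cv2.boundingRect(c) for c in blobs(s,(40,90,40),(85,255,255)) if cv2.boundingRect(c)[0]<500];print(hs)
print(proj(s,[[.5895,.0295,.122],[.5895,.0295,.108],[.5895,.0295,.094]]))
E
```

```text
[0.59213035 0.03051874 0.19303758] [-0.41540481 -0.24715706 -0.60500799] 0.05565811071554374
[(396, 255, 20, 24)]
[[406.05433577 263.31920876]
 [404.58540995 268.32533511]
 [403.15878302 273.18730606]]
```

The head blob is centred at (406,267), against an expected (404.6,268.3) for a seated key. The key stands home, upright and released.

```bash
python3 -c "from rig import sign_off; print(sign_off())"
```

```text
the job is handed in; nothing more can be done
None
```

The key is seated fully home and the screw is turned clockwise to its stop, going by the torque climbing to 0.43 N m. I released the key, left it standing upright in the socket and handed the job in at about 18 s; no verdict came back.

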